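# Make up the two table caddies

### The arm

A 7-joint arm with a two-finger parallel gripper is mounted at the origin on a cart in front of the work surface, level with it; the furniture and walls round the work are solid. World frame = base frame: x ahead of the robot, y to its left, z up, the work surface at z = 0. Lengths are in m, angles in rad, forces in N, time in s.
With the tool pointing down it reaches from about 0.4 to 0.85 m from the base axis. Payload 6.9 kg.
Tool frame: the origin (TCP) lies between the finger pads; the fingertips stand 25 mm ahead of it and the grasp point (between the pads) lies 6 mm ahead of it (env.tip_reach is the distance from the TCP to the fingertips, in m); z points along the fingers, y is the line along which they close (so a half turn about z gives the same grasp; the last joint's range is limited). The gripper opens to 85 mm and grips with 20 to 120 N. Pads are 22 mm wide; open, the fingers measure 114 mm over their backs; the gripper's body (76 mm by 85 mm) begins 54 mm behind the grasp point. The pads swing forward as they close: fully open they stand 13 mm farther back than shut.
Start: joints at [-1.234, 0.507, -0.238, 1.5, 0.126, 1.149, -0.155], TCP at [0.144, 0.608, 0.256] pointing down, gripper open.
Joint ranges: [-3.08, 3.08], [-0.24, 2.05], [-1.43, 1.35], [0, 2.5], [-1.52, 4.66], [0.17, 1.96], [-2.89, 2.89]. Speed limits (rad/s): [2.39, 2.39, 3.14, 3.14, 3.14, 3.14, 3.14].

### API

Orientations are given as a 3x3 rotation matrix whose columns are the frame's x, y, z axes.
In Python, from workcell import env, cams gives the robot as it stands.
- The arm moves only by the shell command python3 -m creep 'ROWS'. ROWS is a JSON object of lists of equal length, an entry for each row: "fingers": the closure, from 0 (fully open) to 1 (shut); "dp": the shift along the tool's x, y, z in units of 0.2 m (1.0 is 0.2 m), a list of three; "twist": the turn about the tool's z in units of pi/2 rad (1.0 is pi/2 rad). A call has 1 to 8 rows; each row is the pose to reach, as a shift and turn from the pose commanded when the call began, along the tool's axes at that moment; what a row does not reach only later rows make up. A row lasts 1/12 s, in which the tool goes at most 41.7 mm and 7.16 degrees, less where a joint would pass 70% of its speed; a pose out of reach is approached as far as the arm can. A call with a number of a shift or a turn outside -1 to 1 is refused whole. A call with a gripper value outside its range is refused whole. The fingers move at their own pace and stop on an object; the grip force is fixed at half the most. Time passes only in rows, so rows that repeat a pose let the fingers close. It gives the time, the measured TCP pose, the force, the opening and the grip force at its end, in the units of the state.
- env.get_obs(): the state, without advancing time (a new reading comes with each control period).
- cams.read_camera(name): name is "scene" or "top" or "wrist"; returns a dict with "img" (400x640x3 uint8, red, green, blue), "z_map" (400x640 float32, m along the optical axis (not along the pixel's ray), 0 where there is no reading), "vfov" (degrees; the focal length in pixels is half the picture's height over the tangent of half this angle, whatever the lens; pixels are square), "cx", "cy" (the principal point, pixels), "R" (3x3) and "t" (3): a world point X has camera coordinates R X + t; the wrist camera has in their place "hand_eye" (4x4, takes a point from camera to tool coordinates, whose origin is the TCP and whose axes are the flange's). Camera axes: x right, y down, z forward; pixel columns grow to the right and rows downward; lengths in m; the calibration is good to about 2 mm. A picture is of the moment at which its call begins: read the wrist's pose just before it.
- env.close_job(): hands the job in; it is judged then, once.
The state is a dict: "time": time; "qpos": joint angles; "joint_velocities": joint speeds; "joint_efforts": joint torques, N m; "tcp_pos": TCP position; "orientation": TCP orientation; "force": force on the tool from outside, world axes, zero at the start; "torque": the same for the moment, N m; "grip_width": finger opening in m; "finger_force": force on a finger pad.
Only numpy, scipy, OpenCV 4.12 (cv2) and the standard library are available. Lean on these libraries where they do the work, as an engineer would, in place of code of your own. Each camera call takes 0.05 s, during which the arm holds its last target. There are 200 camera calls.

### The job

Make up the two table caddies from the stock standing in the middle of the counter. The long three-place caddy is for breakfast: the syrup bottle goes in the middle compartment and the honey jar and the jam jar in the end ones, either way round. The short two-place caddy is for lunch: the shaker in one compartment and the spice jar in the other; everything stands upright on the floor of its compartment, and the clip-top jar and the tin stay where they are.

Things in the scene. Friction and masses are not known exactly. Their poses are not given: they have to be found in the camera images.
- honey_jar: Honey jar to be packed: round glass jar of amber honey, broad ochre lid, 58 mm across, 85 mm tall. Like all the jars, bottle, shaker and tin here it stands upright and loose on the counter (z = 0), weighs under 0.5 kg and can be gripped across the body in any direction. Origin: centre of its underside, z up.
- jam_jar: Jam jar to be packed: squat round glass jar of pink-red jam, broad red screw lid, 60 mm across and 78 mm tall. Origin: centre of its underside.
- syrup_bottle: Syrup bottle to be packed: clear bottle with a paper label, rounded shoulders and a narrow black cap; body 48 mm across up to 98 mm, 130 mm tall in all (cap 25 mm across). Origin: centre of its underside.
- shaker: Shaker to be packed: small glass shaker with a domed grey perforated metal top, 44 mm across up to about 70 mm, narrowing to the top, 90 mm tall. Origin: centre of its underside.
- spice_jar: Spice jar to be packed: slim jar with an ochre cap, 42 mm across and 96 mm tall, much slimmer than the honey jar; it stands with the stock in the middle of the counter (the similar jars in the far right corner behind the cash box are not meant). Origin: centre of its underside.
- long_caddy: Low dark-wood caddy, fixed: THREE compartments in a row along its x. 244 x 90 mm (x, y) plus 9 mm brass pulls at the ends; rim 26, dividers 22, floor 6 mm above the counter; walls 6 mm. Middle compartment: centre at the origin, 64 mm inside along x; end ones: centres at x = +77 and -77 mm, 78 mm along x; all 78 mm along y. Origin: centre of underside, at z = 0. Both ends alike.
- short_caddy: Low dark-wood caddy, fixed: TWO compartments in a row along its x. 142 x 74 mm (x, y) plus 9 mm brass pulls at the ends; rim 26, divider 22, floor 6 mm above the counter; walls 6 mm. Compartments: centres at x = +34 and -34 mm, each 62 x 62 mm inside. Origin: centre of underside, at z = 0. Both ends alike.
- clip_jar: Bystander, to be left alone: tall glass preserving jar with a wire clip and orange-red seal, 72 x 68 mm, 116 mm tall, loose among the stock. Origin: centre of its underside.
- tin_can: Bystander, to be left alone: plain-topped metal food tin with a printed label, 58 mm across, 72 mm tall, loose among the stock. Origin: centre of its underside.
Not all that is in view belongs to the job. Leave any green or purple look-alike of the honey_jar alone.

How it is judged:
At the end, for the whole second after the job is handed in: Long caddy: bottle in the middle, honey and jam jars in the two ends; short caddy: shaker and spice jar, one per compartment. Each within 18 mm of its compartment's centre along and across, underside 2 to 10 mm above the counter, tilted under 0.12 rad, at rest (x of syrup_bottle in the frame of long_caddy between -0.018 and 0.018 m and y of syrup_bottle in the frame of long_caddy between -0.018 and 0.018 m and z of syrup_bottle in the frame of long_caddy between 0.002 and 0.01 m and ((x of honey_jar in the frame of long_caddy between 0.059 and 0.095 m and y of honey_jar in the frame of long_caddy between -0.018 and 0.018 m and z of honey_jar in the frame of long_caddy between 0.002 and 0.01 m and x of jam_jar in the frame of long_caddy between -0.095 and -0.059 m and y of jam_jar in the frame of long_caddy between -0.018 and 0.018 m and z of jam_jar in the frame of long_caddy between 0.002 and 0.01 m) or (x of honey_jar in the frame of long_caddy between -0.095 and -0.059 m and y of honey_jar in the frame of long_caddy between -0.018 and 0.018 m and z of honey_jar in the frame of long_caddy between 0.002 and 0.01 m and x of jam_jar in the frame of long_caddy between 0.059 and 0.095 m and y of jam_jar in the frame of long_caddy between -0.018 and 0.018 m and z of jam_jar in the frame of long_caddy between 0.002 and 0.01 m)) and ((x of shaker in the frame of short_caddy between 0.016 and 0.052 m and y of shaker in the frame of short_caddy between -0.018 and 0.018 m and z of shaker in the frame of short_caddy between 0.002 and 0.01 m and x of spice_jar in the frame of short_caddy between -0.052 and -0.016 m and y of spice_jar in the frame of short_caddy between -0.018 and 0.018 m and z of spice_jar in the frame of short_caddy between 0.002 and 0.01 m) or (x of shaker in the frame of short_caddy between -0.052 and -0.016 m and y of shaker in the frame of short_caddy between -0.018 and 0.018 m and z of shaker in the frame of short_caddy between 0.002 and 0.01 m and x of spice_jar in the frame of short_caddy between 0.016 and 0.052 m and y of spice_jar in the frame of short_caddy between -0.018 and 0.018 m and z of spice_jar in the frame of short_caddy between 0.002 and 0.01 m)) and angle between each of honey_jar, jam_jar, syrup_bottle, shaker, spice_jar's own z axis and vertical below 0.12 rad and linear speed of each of honey_jar, jam_jar, syrup_bottle, shaker, spice_jar below 0.02 m/s); the robot touches nothing.
It fails at once if the clip-top jar or the tin is moved more than 30 mm or tipped over (distance of any of clip_jar, tin_can from where it was at the start of the episode above 0.03 m or angle between any of clip_jar, tin_can's own z axis and vertical above 0.5 rad).
It also fails if it takes over 128 s, if anything falls off the work surface, if the arm or the gripper's body presses on something with over 40 N, if the wrist force passes 120 N, or if a joint passes its speed limit or range.

## Working session

There is one attempt and no reset: what is moved stays moved. The work goes in short steps, Python scripts to look and compute and a shell command to move; the robot and the scene stay as the last step left them, time stands still between calls to the robot, and variables do not carry over. Pictures are saved under pics/ and viewed, at most 14 in all, crops included, and the job is handed in when it is done.

```bash
ls; mkdir -p pics; cat > h.py <<'E'
import numpy as np, cv2
from workcell import env, cams
def grab(n,fn=None):
    o=env.get_obs(); c=cams.read_camera(n)
    if fn: cv2.imwrite('pics/'+fn, c['img'][:,:,::-1])
    f=200/np.tan(np.radians(c['vfov'])/2)
    v,u=np.mgrid[0:400,0:640]; z=c['z_map']
    P=np.stack([(u-c['cx'])/f*z,(v-c['cy'])/f*z,z],-1)
    if 'R' in c: W=(P-c['t'])@c['R']
    else:
        H=c['hand_eye']; W=(P@H[:3,:3].T+H[:3,3])@np.array(o['orientation']).T+o['tcp_pos']
    W[z==0]=np.nan
    return c['img'],W,c
E
python3 - <<'E'
from h import *
for n in ('top','scene'):
    i,W,c=grab(n,n+'0.png'); np.save(n+'W.npy',W)
    print(n,c['vfov'],c['cx'],c['cy'],c['R'],c['t'])
o=env.get_obs();print(o['tcp_pos'],o['orientation'],o['time'],o['grip_width'])
E
```

```text
pics
top 53.299497989802056 318.3042906794533 204.13538144915387 [[-0.01886088 -0.99969574 -0.01589624]
 [-0.99541701  0.02026623 -0.09345723]
 [ 0.09375095  0.01406071 -0.99549639]] [0.02673792 0.54809038 0.82666019]
scene 44.44355742275601 316.95950327425066 198.32975269045662 [[ 0.33804012 -0.94100837 -0.01523562]
 [-0.47312499 -0.15592275 -0.86708756]
 [ 0.81356107  0.30031873 -0.49792272]] [-0.20892202  0.31101756  0.81896068]
[0.14354324 0.60787971 0.25551021] [[-9.73261371e-01  2.29700178e-01 -3.64031015e-04]
 [ 2.29700466e-01  9.73260102e-01 -1.57132028e-03]
 [-6.63568558e-06 -1.61292343e-03 -9.99998699e-01]] 0.1 0.08536102294819936
```

View pics/top0.png

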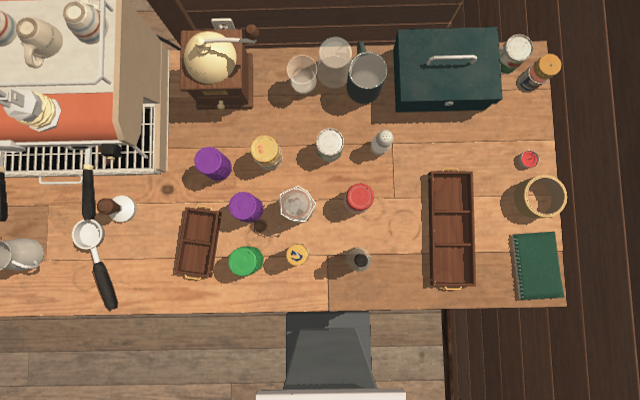

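View pics/scene0.png

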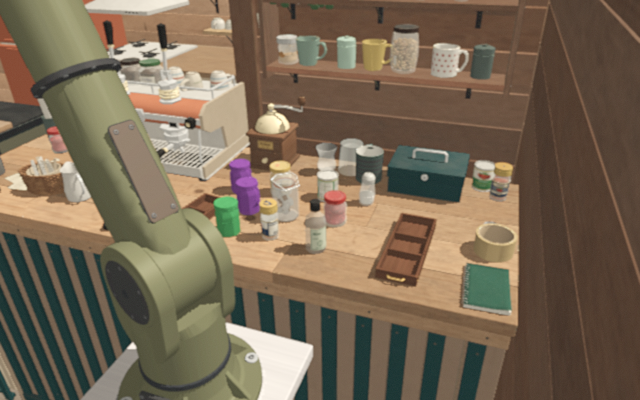

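The top view shows the honey jar at (265,150), tin (330,144), shaker (383,142), clip jar (297,204), jam (360,197), spice (297,255), bottle (358,260), with the short caddy at (198,243) and the long one at (452,230). Purple jars are at (212,163) and (246,207) and a green one at (245,261).

```bash
python3 - <<'E'
from h import *
W=np.load('topW.npy')
W2=np.load('scene'+'W.npy')
from scipy.optimize import least_squares
O=dict(honey=(265,150,.085,.029),tin=(330,144,.072,.029),shaker=(383,142,.09,.022),clip=(297,204,.116,.035),jam=(360,197,.078,.03),spice=(297,255,.096,.021),bottle=(358,260,.13,.0125),pur1=(212,163,.085,.029),pur2=(246,207,.085,.029),green=(245,261,.085,.029))
for n,(u,v,h,r) in O.items():
    S=W[v-25:v+25,u-25:u+25].reshape(-1,3)
    c=W[v-2:v+3,u-2:u+3].reshape(-1,3); c=np.nanmedian(c,0)[:2]
    S=S[np.hypot(*(S[:,:2]-c).T)<.045]
    T=S[S[:,2]>h-(.012 if n!='shaker' else .03)]
    (x,y),rr=cv2.minEnclosingCircle(T[:,:2].astype(np.float32))
    # scene body points
    B=W2.reshape(-1,3); B=B[(np.hypot(*(B[:,:2]-T[:,:2].mean(0)).T)<.05)&(B[:,2]>.02)&(B[:,2]<h)]
    print(n,len(T),'mean',T[:,:2].mean(0).round(4),'enc',np.round((x,y,rr),4),'zmax',np.nanmax(S[:,2]).round(4),'sceneB',len(B))
for n,(a,b,c_,d) in dict(short=(165,225,200,285),long=(420,485,160,295)).items():
    S=W[c_:d,a:b].reshape(-1,3); T=S[(S[:,2]>.019)&(S[:,2]<.035)]
    rc=cv2.minAreaRect((T[:,:2]*1000).astype(np.float32)); print(n,len(T),rc)
E
```

```text
honey 631 mean [0.6569 0.1224] enc [0.658  0.1228 0.0291] zmax 0.0882 sceneB 270
tin 615 mean [ 0.6722 -0.0105] enc [ 0.6723 -0.0111  0.0291] zmax 0.0739 sceneB 446
shaker 257 mean [ 0.6735 -0.1205] enc [ 0.6758 -0.1223  0.0177] zmax 0.091 sceneB 351
clip 838 mean [0.5428 0.0595] enc [0.5424 0.0597 0.0352] zmax 0.1177 sceneB 977
jam 592 mean [ 0.5568 -0.0685] enc [ 0.5573 -0.0689  0.028 ] zmax 0.0817 sceneB 604
spice 362 mean [0.4444 0.0587] enc [0.4443 0.0591 0.021 ] zmax 0.0994 sceneB 578
bottle 138 mean [ 0.4328 -0.0625] enc [ 0.4326 -0.0627  0.012 ] zmax 0.1328 sceneB 816
pur1 638 mean [0.6355 0.2357] enc [0.636  0.2368 0.0289] zmax 0.088 sceneB 414
pur2 651 mean [0.5425 0.1659] enc [0.5431 0.1672 0.0291] zmax 0.0882 sceneB 644
green 678 mean [0.4326 0.1662] enc [0.4324 0.1672 0.029 ] zmax 0.0887 sceneB 739
short 717 ((472.8010559082031, 276.89349365234375), (74.9024658203125, 142.114990234375), 81.39021301269531)
long 1212 ((492.54425048828125, -267.80633544921875), (91.08592987060547, 244.30078125), 88.53657531738281)
```

```bash
python3 -m creep '{"fingers":[0,0,0,0,0,0,0],"dp":[[-0.9,-0.557,-0.03],[-0.9,-0.557,-0.03],[-0.9,-0.557,-0.03],[-0.9,-0.557,-0.03],[-0.9,-0.557,-0.03],[-0.9,-0.557,-0.03],[-0.9,-0.557,-0.03]],"twist":[-0.1475,-0.1475,-0.1475,-0.1475,-0.1475,-0.1475,-0.1475]}'
python3 -c "
from h import *
o=env.get_obs();print(o['tcp_pos'],o['orientation'],o['qpos'])
for n in ('top','scene'):
  W=np.load(n+'W.npy').reshape(-1,3)
  S=W[(W[:,0]>.25)&(W[:,0]<.55)&(W[:,1]>.2)&(W[:,1]<.6)];print(np.sort(S[:,2])[-200::40])"
```

```text
time: 0.68
tcp_pos: [0.2962, 0.4558, 0.2622]
orientation: [[-1.0, 0.007, 0.001], [0.007, 1.0, -0.001], [-0.001, -0.001, -1.0]]
force: [-0.7, 0.3, -0.3]
grip_width: 0.0857
finger_force: 0.0
[0.2961972  0.45577688 0.2621762 ] [[-9.99977350e-01  6.65698189e-03  9.92279186e-04]
 [ 6.65549489e-03  9.99976735e-01 -1.49441631e-03]
 [-1.00220440e-03 -1.48777835e-03 -9.99998391e-01]] [-0.84885979  0.3790821  -0.27609006  1.70593501  0.11681366  1.07343151
  0.40188613]
[0.08627956 0.09134888 0.09418384 0.09571143 0.09725846]
[0.01713681 0.01917083 0.02097249 0.02214448 0.02342871]
```

```bash
python3 -m creep '{"fingers":[0,0,0,0,0,0],"dp":[[-0.57,-1,0],[-0.57,-1,0],[-0.57,-1,0],[-0.57,-1,0],[-0.57,-1,0],[-0.57,-1,0]],"twist":[0,0,0,0,0,0]}' | sed -n 2p
python3 -m creep '{"fingers":[0,0,0,0,0,0,0,0],"dp":[[-0.17,-0.98,0],[-0.17,-0.98,0],[-0.17,-0.98,0],[-0.17,-0.98,0],[-0.17,-0.98,0],[-0.17,-0.98,0],[-0.17,-0.98,0],[-0.17,-0.98,0]],"twist":[0,0,0,0,0,0,0,0]}'
python3 -c "
from h import *
grab('wrist','w1.png');print(env.get_obs()['tcp_pos'],env.get_obs()['time'])"
```

```text
tcp_pos: [0.4086, 0.2551, 0.2621]
time: 1.85
tcp_pos: [0.441, 0.0642, 0.2622]
orientation: [[-1.0, -0.002, -0.0], [-0.002, 1.0, 0.001], [0.0, 0.001, -1.0]]
force: [-0.7, 0.5, -0.3]
grip_width: 0.0851
finger_force: 0.0
[0.44098041 0.06460355 0.26217134] 1.9
```

View pics/w1.png

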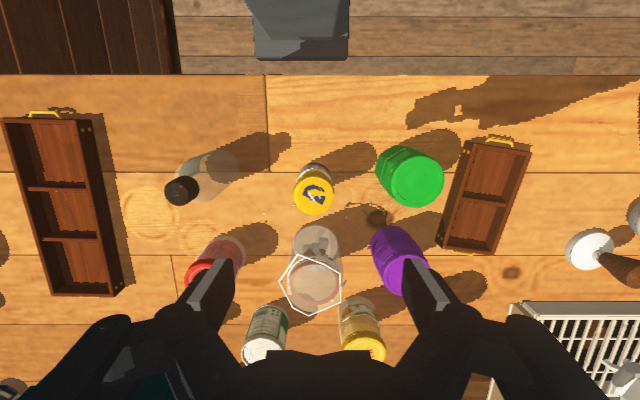

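The wrist view shows the spice cap at (313,195), bottle cap (181,190), both caddies clear, and the fingers either side of the clip jar at (312,285). I'll cross-check positions with this cloud.

```bash
python3 - <<'E'
from h import *
i,W,c=grab('wrist'); print(c['hand_eye'][:3,3])
S=W.reshape(-1,3);
for n,x,y,h,r in [('spice',.4444,.059,.096,.021),('bottle',.4327,-.0627,.13,.0125),('jam',.557,-.0688,.078,.03),('clip',.5424,.0596,.116,.03)]:
    T=S[(np.hypot(S[:,0]-x,S[:,1]-y)<.045)&(S[:,2]>h-.008)&(S[:,2]<h+.01)]
    if len(T): print(n,len(T),np.round(cv2.minEnclosingCircle(T[:,:2].astype(np.float32))[0],4),np.median(T[:,2]).round(4))
for n,x,y in [('short',.473,.277),('long',.4925,-.268)]:
    T=S[(abs(S[:,0]-x)<.14)&(abs(S[:,1]-y)<.08)&(S[:,2]>.018)&(S[:,2]<.035)]
    print(n,cv2.minAreaRect((T[:,:2]*1000).astype(np.float32)))
print(env.get_obs()['tcp_pos'])
E
```

```text
[ 0.07880574  0.00090175 -0.11812581]
spice 1266 [0.4444 0.0603] 0.0965
bottle 630 [ 0.4323 -0.0614] 0.1297
jam 342 [ 0.5484 -0.0761] 0.0782
clip 2332 [0.544  0.0621] 0.1143
short ((470.4381103515625, 278.0469970703125), (75.63255310058594, 148.58856201171875), 81.24412536621094)
long ((489.30126953125, -267.131103515625), (93.63703918457031, 251.87649536132812), 88.60392761230469)
[0.44094643 0.0645997  0.26217381]
```

```bash
python3 -m creep '{"fingers":[0,0,0,0,0,0,0,0],"dp":[[-0.018,-0.024,0],[-0.018,-0.024,0.2],[-0.018,-0.024,0.4],[-0.018,-0.024,0.6],[-0.018,-0.024,0.8],[-0.018,-0.024,0.95],[-0.018,-0.024,1],[-0.018,-0.024,1]],"twist":[0,0,0,0,0,0,0,0]}'
python3 -m creep '{"fingers":[1,1,1,1,1,1,1,1],"dp":[[0,0,0],[0,0,0],[0,0,0],[0,0,0],[0,0,0],[0,0,0],[0,0,0],[0,0,0]],"twist":[0,0,0,0,0,0,0,0]}'
```

```text
time: 2.62
tcp_pos: [0.4433, 0.0583, 0.0596]
orientation: [[-1.0, -0.002, -0.005], [-0.002, 1.0, -0.001], [0.005, -0.001, -1.0]]
force: [-0.6, 0.3, 0.2]
grip_width: 0.0853
finger_force: 0.0
time: 3.28
tcp_pos: [0.4457, 0.058, 0.0636]
orientation: [[-1.0, -0.0, 0.003], [-0.0, 1.0, 0.001], [-0.003, 0.001, -1.0]]
force: [0.0, 0.7, 6.6]
grip_width: 0.0395
finger_force: 55.2
```

```bash
python3 -m creep '{"fingers":[1,1,1,1,1,1,1,1],"dp":[[0,0,-0.15],[0,0,-0.35],[0,0,-0.55],[0,0,-0.75],[0,0,-0.9],[0,0.05,-0.95],[0,0.12,-0.95],[0,0.15,-0.95]],"twist":[0,0,0,0,0,0,0,0]}'|sed -n '1,2p;5p'
python3 -m creep '{"fingers":[1,1,1,1,1,1,1,1],"dp":[[0.035,0.15,0],[0.035,0.35,0],[0.035,0.55,0],[0.035,0.75,0],[0.035,0.9,0],[0.035,0.97,0],[0.035,0.97,0],[0.035,0.97,0]],"twist":[0,0,0,0,0,0,0,0]}'
python3 -c "
from h import *
print(env.get_obs()['tcp_pos'])"
```

```text
time: 3.95
tcp_pos: [0.4449, 0.0891, 0.254]
grip_width: 0.0395
time: 4.62
tcp_pos: [0.4373, 0.2814, 0.2517]
orientation: [[-1.0, -0.001, -0.001], [-0.001, 1.0, -0.001], [0.001, -0.001, -1.0]]
force: [0.3, -0.7, -1.9]
grip_width: 0.0395
finger_force: 56.4
[0.43734965 0.28138072 0.25165941]
```

```bash
python3 -m creep '{"fingers":[1,1,1,1,1,1,1,1],"dp":[[-0.006,0.003,0.15],[-0.006,0.003,0.35],[-0.006,0.003,0.55],[-0.006,0.003,0.7],[-0.006,0.003,0.82],[-0.006,0.003,0.88],[-0.006,0.003,0.9],[-0.006,0.003,0.9]],"twist":[0,0,0,0,0,0,0,0]}'
python3 -m creep '{"fingers":[1,1],"dp":[[0,0,0],[0,0,0]],"twist":[0,0]}'
```

```text
time: 5.28
tcp_pos: [0.4389, 0.2802, 0.0716]
orientation: [[-1.0, 0.002, -0.002], [0.002, 1.0, -0.002], [0.002, -0.002, -1.0]]
force: [-0.4, 0.4, -1.2]
grip_width: 0.0397
finger_force: 56.4
time: 5.45
tcp_pos: [0.4398, 0.282, 0.0735]
orientation: [[-1.0, 0.001, 0.002], [0.001, 1.0, 0.001], [-0.002, 0.001, -1.0]]
force: [-0.0, 0.8, -1.8]
grip_width: 0.0396
finger_force: 56.4
```

```bash
python3 -m creep '{"fingers":[1,1,1,0,0,0,0,0],"dp":[[0,0,0.01],[0,0,0.018],[0,0,0.018],[0,0,0.018],[0,0,0.018],[0,0,0.018],[0,0,0.018],[0,0,0.018]],"twist":[0,0,0,0,0,0,0,0]}'
python3 -m creep '{"fingers":[0,0,0,0,0,0,0,0],"dp":[[0,0,0],[0,0,-0.15],[0,0,-0.35],[0,0,-0.55],[0,0,-0.75],[0,0,-0.95],[0,0,-0.95],[0,0,-0.95]],"twist":[0,0,0,0,0,0,0,0]}'
```

```text
time: 6.12
tcp_pos: [0.439, 0.2823, 0.0687]
orientation: [[-1.0, 0.0, -0.0], [0.0, 1.0, -0.0], [0.0, -0.0, -1.0]]
force: [-0.9, 0.3, 0.1]
grip_width: 0.0851
finger_force: 0.0
time: 6.78
tcp_pos: [0.4399, 0.2829, 0.2612]
orientation: [[-1.0, 0.0, 0.005], [0.0, 1.0, 0.003], [-0.005, 0.003, -1.0]]
force: [0.1, -0.7, -0.6]
grip_width: 0.0857
finger_force: 0.0
```

```bash
python3 -c "
from h import *
i,W,c=grab('wrist','w2.png'); S=W.reshape(-1,3);T=S[(abs(S[:,0]-.44)<.06)&(abs(S[:,1]-.282)<.05)&(S[:,2]>.094)&(S[:,2]<.115)]
print(len(T),T.mean(0),cv2.minEnclosingCircle(T[:,:2].astype(np.float32)),np.percentile(T[:,2],[5,50,95]))"
python3 -m creep '{"fingers":[0,0,0,0,0,0],"dp":[[-0.1,-0.17,0],[-0.2,-0.34,0],[-0.3,-0.5,0],[-0.39,-0.673,0],[-0.39,-0.673,0],[-0.39,-0.673,0]],"twist":[0,0,0,0,0,0]}'|sed -n 2p
python3 -m creep '{"fingers":[0,0,0,0,0,0],"dp":[[-0.1,-0.17,0],[-0.2,-0.34,0],[-0.3,-0.5,0],[-0.39,-0.673,0],[-0.39,-0.673,0],[-0.39,-0.673,0]],"twist":[0,0,0,0,0,0]}'|sed -n 2p
python3 -m creep '{"fingers":[0,0,0,0,0,0,0],"dp":[[-0.1,-0.17,0],[-0.2,-0.34,0],[-0.3,-0.5,0],[-0.39,-0.673,0],[-0.39,-0.673,0],[-0.39,-0.673,0],[-0.39,-0.673,0]],"twist":[0,0,0,0,0,0,0]}'
python3 -c "
from h import *
i,W,c=grab('wrist','w3.png'); S=W.reshape(-1,3);print(env.get_obs()['tcp_pos'])
T=S[(abs(S[:,0]-.6745)<.04)&(abs(S[:,1]+.1215)<.04)&(S[:,2]>.05)&(S[:,2]<.1)]
print(len(T),T.mean(0),cv2.minEnclosingCircle(T[:,:2].astype(np.float32)),T[T[:,2]>.085].mean(0))"
```

```text
1341 [0.43715877 0.2836145  0.10232249] ((0.4381561577320099, 0.2834629714488983), 0.020751575008034706) [0.10046608 0.10252338 0.1037216 ]
tcp_pos: [0.5172, 0.1446, 0.2566]
tcp_pos: [0.5948, 0.0118, 0.2569]
time: 8.42
tcp_pos: [0.6726, -0.1185, 0.2576]
orientation: [[-1.0, -0.003, -0.002], [-0.003, 1.0, 0.002], [0.002, 0.002, -1.0]]
force: [-0.4, 0.4, 0.2]
grip_width: 0.0855
finger_force: 0.0
[ 0.67254391 -0.118067    0.25805677]
1012 [ 0.67257836 -0.12131389  0.07979987] ((0.6762216091156006, -0.12100551277399063), 0.018456708639860153) [ 0.67665983 -0.12203517  0.08802242]
```

View pics/w3.png

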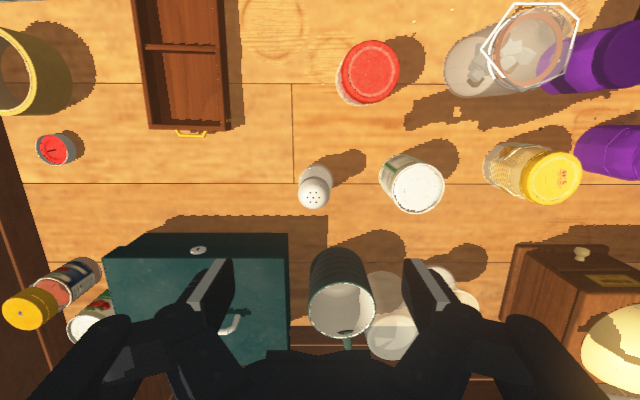

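The spice jar stands at (0.438, 0.2835), on the floor. The shaker is at pixel (314,190), with the mug and cash box behind it; next I check that clearance.

```bash
python3 -c "
from h import *
W=np.load('topW.npy').reshape(-1,3)
for zl in (.03,.09):
  for y0 in (-.2,-.17,-.14,-.11,-.08):
    T=W[(W[:,0]>.705)&(W[:,0]<.9)&(abs(W[:,1]-y0)<.015)&(W[:,2]>zl)];print(zl,y0,T[:,0].min() if len(T) else None)
print(env.get_obs()['tcp_pos'])"
```

```text
0.03 -0.2 0.7501234036050735
0.03 -0.17 0.7497709408516423
0.03 -0.14 0.7970402016382205
0.03 -0.11 0.7738278759833859
0.03 -0.08 0.773362938824425
0.09 -0.2 0.8258352508959032
0.09 -0.17 None
0.09 -0.14 0.7970402016382205
0.09 -0.11 0.7746646120296456
0.09 -0.08 0.774130609947158
[ 0.67254391 -0.118067    0.25805677]
```

```bash
python3 -m creep '{"fingers":[0,0,0,0,0,0,0,0],"dp":[[-0.018,-0.02,0],[-0.018,-0.02,0.2],[-0.018,-0.02,0.4],[-0.018,-0.02,0.6],[-0.018,-0.02,0.8],[-0.018,-0.02,0.95],[-0.018,-0.02,1],[-0.018,-0.02,1]],"twist":[0,0,0,0,0,0,0,0]}' | sed -n 2p
python3 -m creep '{"fingers":[1,1,1,1,1,1,1,1],"dp":[[0,0,0],[0,0,0],[0,0,0],[0,0,0],[0,0,0],[0,0,0],[0,0,0],[0,0,0]],"twist":[0,0,0,0,0,0,0,0]}'
```

```text
tcp_pos: [0.6749, -0.124, 0.0561]
time: 9.8
tcp_pos: [0.678, -0.1256, 0.0615]
orientation: [[-1.0, 0.0, 0.004], [0.0, 1.0, -0.0], [-0.004, -0.0, -1.0]]
force: [-0.5, 1.4, 8.0]
grip_width: 0.0368
finger_force: 58.0
```

```bash
python3 -m creep '{"fingers":[1,1,1,1,1,1,1,1],"dp":[[0,0,-0.1],[0,0,-0.25],[0,0,-0.45],[0,0,-0.65],[0,0,-0.85],[0,0,-0.95],[0,0,-0.95],[0,0,-0.95]],"twist":[0,0,0,0,0,0,0,0]}'|sed -n '1,2p;5,6p'
python3 -m creep '{"fingers":[1,1,1,1,1,1,1,1],"dp":[[0.06,0.12,0],[0.13,0.3,0],[0.21,0.48,0],[0.29,0.66,0],[0.37,0.84,0],[0.43,0.99,0],[0.43,0.99,0],[0.43,0.99,0]],"twist":[0,0,0,0,0,0,0,0]}'|sed -n '2p'
python3 -m creep '{"fingers":[1,1,1,1,1,1,1,1],"dp":[[0.06,0.12,0],[0.13,0.3,0],[0.21,0.48,0],[0.29,0.66,0],[0.37,0.84,0],[0.43,0.99,0],[0.43,0.99,0],[0.43,0.99,0]],"twist":[0,0,0,0,0,0,0,0]}'
python3 -c "
from h import *
grab('wrist','w4.png');grab('scene','s4.png');print(env.get_obs()['tcp_pos'])"
```

```text
time: 10.47
tcp_pos: [0.677, -0.1257, 0.251]
grip_width: 0.0366
finger_force: 59.0
tcp_pos: [0.589, 0.075, 0.2475]
time: 11.8
tcp_pos: [0.5039, 0.2712, 0.2476]
orientation: [[-1.0, -0.003, -0.002], [-0.003, 1.0, -0.001], [0.002, -0.001, -1.0]]
force: [0.8, -2.1, -0.3]
grip_width: 0.0371
finger_force: 59.0
[0.50545283 0.26830682 0.24779436]
```

View pics/s4.png

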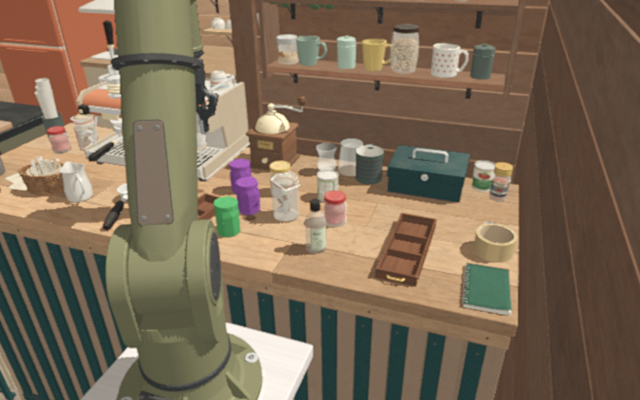

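The arm hides the caddy, but the shaker has gone from its place and the grip reads steady. I lower it next.

```bash
python3 -m creep '{"fingers":[1,1,1,1,1,1,1,1],"dp":[[0,0.015,0.1],[0,0.015,0.25],[0,0.015,0.45],[0,0.015,0.65],[0,0.015,0.8],[0,0.015,0.86],[0,0.015,0.88],[0,0.015,0.88]],"twist":[0,0,0,0,0,0,0,0]}' |sed -n 2p
python3 -m creep '{"fingers":[1,1,1],"dp":[[0,0,0],[0,0,0],[0,0,0]],"twist":[0,0,0]}'
```

```text
tcp_pos: [0.5051, 0.2712, 0.0715]
time: 12.82
tcp_pos: [0.5055, 0.2736, 0.0741]
orientation: [[-1.0, 0.001, 0.002], [0.001, 1.0, 0.001], [-0.002, 0.001, -1.0]]
force: [0.7, -0.4, -1.1]
grip_width: 0.037
finger_force: 59.0
```

```bash
python3 -m creep '{"fingers":[1,1,1,1,0,0,0,0],"dp":[[0,0,0.012],[0,0,0.022],[0,0,0.028],[0,0,0.028],[0,0,0.028],[0,0,0.028],[0,0,0.028],[0,0,0.028]],"twist":[0,0,0,0,0,0,0,0]}'
python3 -m creep '{"fingers":[0,0,0,0,0,0,0,0],"dp":[[0,0,0],[0,0,0],[0,0,-0.15],[0,0,-0.35],[0,0,-0.55],[0,0,-0.75],[0,0,-0.95],[0,0,-0.95]],"twist":[0,0,0,0,0,0,0,0]}'|sed -n '1,3p'
python3 -c "
from h import *
i,W,c=grab('wrist','w5.png'); S=W.reshape(-1,3);print(env.get_obs()['tcp_pos'])
T=S[(abs(S[:,0]-.506)<.03)&(abs(S[:,1]-.272)<.03)&(S[:,2]>.05)&(S[:,2]<.12)]
print(len(T),T[:,2].max(),T[T[:,2]>.09].mean(0))"
```

```text
time: 13.48
tcp_pos: [0.5045, 0.2735, 0.067]
orientation: [[-1.0, 0.0, -0.0], [0.0, 1.0, -0.0], [0.0, -0.0, -1.0]]
force: [-0.2, 0.2, 0.1]
grip_width: 0.0826
finger_force: 0.0
time: 14.15
tcp_pos: [0.5073, 0.2753, 0.2653]
orientation: [[-1.0, 0.0, 0.011], [0.0, 1.0, 0.006], [-0.011, 0.006, -1.0]]
[0.50633308 0.27460687 0.26166397]
1094 0.09708347098844416 [0.50327593 0.27340348 0.09366494]
```

View pics/w5.png

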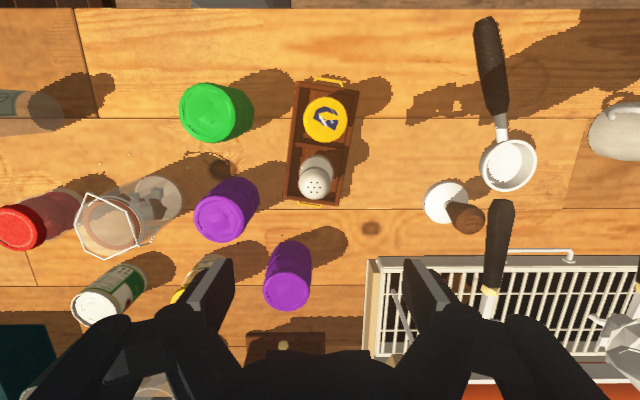

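Both lunch items stand in the short caddy, with the spice cap at (325,120) and the shaker at (315,180). Honey next.

```bash
python3 -m creep '{"fingers":[0,0,0,0,0,0,0,0],"dp":[[-0.12,-0.12,0],[-0.26,-0.26,0],[-0.4,-0.4,0],[-0.54,-0.54,0],[-0.68,-0.68,0],[-0.76,-0.76,0],[-0.76,-0.76,0],[-0.76,-0.76,0]],"twist":[0,0,0,0,0,0,0,0]}'|sed -n 2p
python3 -m creep '{"fingers":[0,0],"dp":[[0,0,0],[0,0,0]],"twist":[0,0]}' |sed -n 2p
python3 -c "
from h import *
i,W,c=grab('wrist','w6.png'); S=W.reshape(-1,3);print(env.get_obs()['tcp_pos'])
T=S[(abs(S[:,0]-.658)<.045)&(abs(S[:,1]-.1226)<.045)&(S[:,2]>.08)&(S[:,2]<.1)]
print(len(T),T.mean(0),cv2.minEnclosingCircle(T[:,:2].astype(np.float32)))"
```

```text
tcp_pos: [0.6567, 0.1196, 0.255]
tcp_pos: [0.6555, 0.1231, 0.2566]
[0.65563047 0.12315267 0.25688661]
2252 [0.6576781  0.12431619 0.08530763] ((0.6589208245277405, 0.124383844435215), 0.028653977438807487)
```

```bash
python3 -m creep '{"fingers":[0,0,0,0,0,0,0,0],"dp":[[-0.014,0.003,0],[-0.014,0.003,0.2],[-0.014,0.003,0.4],[-0.014,0.003,0.6],[-0.014,0.003,0.8],[-0.014,0.003,0.95],[-0.014,0.003,1],[-0.014,0.003,1]],"twist":[0,0,0,0,0,0,0,0]}' | sed -n 2p
python3 -m creep '{"fingers":[1,1,1,1,1,1,1,1],"dp":[[0,0,0],[0,0,0],[0,0,0],[0,0,0],[0,0,0],[0,0,0],[0,0,0],[0,0,0]],"twist":[0,0,0,0,0,0,0,0]}'
python3 -m creep '{"fingers":[1,1,1,1,1,1,1,1],"dp":[[0,0,-0.1],[0,0,-0.25],[0,0,-0.45],[0,0,-0.65],[0,0,-0.85],[0,0,-0.95],[0,0,-0.95],[0,0,-0.95]],"twist":[0,0,0,0,0,0,0,0]}'
```

```text
tcp_pos: [0.6576, 0.1224, 0.0545]
time: 16.42
tcp_pos: [0.6613, 0.1228, 0.0605]
orientation: [[-1.0, -0.0, 0.006], [-0.0, 1.0, 0.001], [-0.006, 0.001, -1.0]]
force: [0.1, 1.1, 6.0]
grip_width: 0.0568
finger_force: 64.4
time: 17.08
tcp_pos: [0.6597, 0.1221, 0.2495]
orientation: [[-1.0, 0.0, 0.004], [0.0, 1.0, 0.001], [-0.004, 0.001, -1.0]]
force: [0.0, -0.1, -5.4]
grip_width: 0.0566
finger_force: 65.7
```

```bash
python3 -m creep '{"fingers":[1,1,1,1,1,1,1,1],"dp":[[0.03,-0.12,0],[0.07,-0.3,0],[0.11,-0.48,0],[0.15,-0.66,0],[0.19,-0.84,0],[0.222,-0.98,0],[0.222,-0.98,0],[0.222,-0.98,0]],"twist":[0,0,0,0,0,0,0,0]}'|sed -n '2p'
python3 -m creep '{"fingers":[1,1,1,1,1,1,1,1],"dp":[[0.03,-0.12,0],[0.07,-0.3,0],[0.11,-0.48,0],[0.15,-0.66,0],[0.19,-0.84,0],[0.222,-0.98,0],[0.222,-0.98,0],[0.222,-0.98,0]],"twist":[0,0,0,0,0,0,0,0]}'|sed -n '2p'
python3 -m creep '{"fingers":[1,1],"dp":[[0,0,0],[0,0,0]],"twist":[0,0]}'
python3 -c "
from h import *
i,W,c=grab('wrist','w7.png'); S=W.reshape(-1,3);print(env.get_obs()['tcp_pos'])
T=S[(abs(S[:,0]-.492)<.14)&(abs(S[:,1]+.268)<.07)&(S[:,2]>.02)&(S[:,2]<.034)]
print(len(T),cv2.minAreaRect((T[:,:2]*1000).astype(np.float32)),T.min(0),T.max(0))"
```

```text
tcp_pos: [0.6133, -0.0769, 0.2454]
tcp_pos: [0.5695, -0.2711, 0.2456]
time: 18.58
tcp_pos: [0.5712, -0.2674, 0.2464]
orientation: [[-1.0, -0.003, -0.001], [-0.003, 1.0, 0.002], [0.001, 0.002, -1.0]]
force: [0.0, 0.1, -2.8]
grip_width: 0.0566
finger_force: 65.8
[ 0.57121855 -0.2675484   0.24664427]
3225 ((499.6749267578125, -267.4803466796875), (90.43706512451172, 229.73170471191406), 88.27214813232422) [ 0.38621419 -0.31538838  0.02000114] [ 0.61314786 -0.21882467  0.02958554]
```

View pics/w7.png

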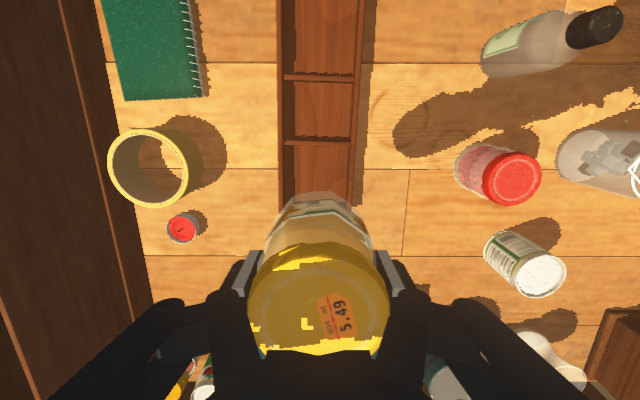

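The honey jar hangs upright in the fingers over the far compartment, and the dividers at (318,77) and (318,142) are clear.

```bash
python3 -m creep '{"fingers":[1,1,1,1,1,1,1,1],"dp":[[0,-0.011,0.1],[0,-0.011,0.25],[0,-0.011,0.45],[0,-0.011,0.65],[0,-0.011,0.8],[0,-0.011,0.86],[0,-0.011,0.89],[0,-0.011,0.89]],"twist":[0,0,0,0,0,0,0,0]}' |sed -n 2p
python3 -m creep '{"fingers":[1,1,1],"dp":[[0,0,0],[0,0,0],[0,0,0]],"twist":[0,0,0]}'
```

```text
tcp_pos: [0.5708, -0.2712, 0.0688]
time: 19.55
tcp_pos: [0.5717, -0.2726, 0.0711]
orientation: [[-1.0, 0.0, 0.003], [0.0, 1.0, -0.001], [-0.003, -0.001, -1.0]]
force: [0.3, -0.7, -3.6]
grip_width: 0.0569
finger_force: 65.8
```

Then honey down, and on to the jam jar (d ≈ −0.014, +0.201).

```bash
python3 -m creep '{"fingers":[1,1,1,1,0,0,0,0],"dp":[[0,0.01,0.01],[0,0.01,0.018],[0,0.01,0.02],[0,0.01,0.02],[0,0.01,0.02],[0,0.01,0.02],[0,0.01,0.02],[0,0.01,0.02]],"twist":[0,0,0,0,0,0,0,0]}'
python3 -m creep '{"fingers":[0,0,0,0,0,0,0,0],"dp":[[0,0,0],[0,0,0],[0,0,-0.15],[0,0,-0.35],[0,0,-0.55],[0,0,-0.75],[0,0,-0.95],[0,0,-0.95]],"twist":[0,0,0,0,0,0,0,0]}'|sed -n '1,3p'
python3 -c "
from h import *
i,W,c=grab('wrist','w8.png'); S=W.reshape(-1,3);print(env.get_obs()['tcp_pos'])
T=S[(abs(S[:,0]-.57)<.045)&(abs(S[:,1]+.27)<.045)&(S[:,2]>.082)&(S[:,2]<.11)]
print(len(T),T.mean(0),cv2.minEnclosingCircle(T[:,:2].astype(np.float32)),np.percentile(T[:,2],[5,95]))"
python3 -m creep '{"fingers":[0,0,0,0,0,0,0,0],"dp":[[0.03,0.2,0],[0.07,0.4,0],[0.07,0.6,0],[0.07,0.8,0],[0.07,1,0],[0.07,1,0],[0.07,1,0],[0.07,1,0]],"twist":[0,0,0,0,0,0,0,0]}'|sed -n 1,2p
python3 -m creep '{"fingers":[0,0],"dp":[[0,0,0],[0,0,0]],"twist":[0,0]}' |sed -n 2p
python3 -c "
from h import *
i,W,c=grab('wrist','w9.png'); S=W.reshape(-1,3);print(env.get_obs()['tcp_pos'])
T=S[(abs(S[:,0]-.557)<.045)&(abs(S[:,1]+.069)<.045)&(S[:,2]>.073)&(S[:,2]<.09)]
print(len(T),T.mean(0),cv2.minEnclosingCircle(T[:,:2].astype(np.float32)))"
```

```text
time: 20.22
tcp_pos: [0.5706, -0.2702, 0.0652]
orientation: [[-1.0, 0.0, 0.0], [0.0, 1.0, -0.0], [-0.0, -0.0, -1.0]]
force: [-1.0, 0.3, 0.8]
grip_width: 0.0853
finger_force: 0.0
time: 20.88
tcp_pos: [0.5736, -0.2714, 0.264]
orientation: [[-1.0, 0.0, 0.013], [0.0, 1.0, -0.005], [-0.013, -0.005, -1.0]]
[ 0.57250802 -0.27100143  0.26013961]
2361 [ 0.56701304 -0.26935554  0.09113952] ((0.5682352781295776, -0.26945972442626953), 0.02876768633723259) [0.08901366 0.09272993]
time: 21.6
tcp_pos: [0.5561, -0.0705, 0.2542]
tcp_pos: [0.5563, -0.0719, 0.2546]
[ 0.55634749 -0.07173673  0.25467758]
2061 [ 0.55694761 -0.06813948  0.0782933 ] ((0.5581285357475281, -0.06804575026035309), 0.02764270082116127)
```

```bash
python3 -m creep '{"fingers":[0,0,0,0,0,0,0,0],"dp":[[-0.006,0.018,0],[-0.006,0.018,0.2],[-0.006,0.018,0.4],[-0.006,0.018,0.6],[-0.006,0.018,0.8],[-0.006,0.018,0.95],[-0.006,0.018,0.98],[-0.006,0.018,0.98]],"twist":[0,0,0,0,0,0,0,0]}' | sed -n 2p
python3 -m creep '{"fingers":[1,1,1,1,1,1,1,1],"dp":[[0,0,0],[0,0,0],[0,0,0],[0,0,0],[0,0,0],[0,0,0],[0,0,0],[0,0,0]],"twist":[0,0,0,0,0,0,0,0]}'
python3 -m creep '{"fingers":[1,1,1,1,1,1,1,1],"dp":[[0,0,-0.1],[0,0,-0.25],[0,0,-0.45],[0,0,-0.65],[0,0,-0.85],[0,0,-0.95],[0,0,-0.95],[0,0,-0.95]],"twist":[0,0,0,0,0,0,0,0]}'
```

```text
tcp_pos: [0.5566, -0.0666, 0.0573]
time: 23.15
tcp_pos: [0.5593, -0.067, 0.0622]
orientation: [[-1.0, 0.001, 0.005], [0.001, 1.0, -0.001], [-0.005, -0.001, -1.0]]
force: [-1.2, -0.6, 8.4]
grip_width: 0.0562
finger_force: 61.6
time: 23.82
tcp_pos: [0.5581, -0.0666, 0.2515]
orientation: [[-1.0, 0.0, 0.005], [0.0, 1.0, -0.001], [-0.005, -0.001, -1.0]]
force: [-0.3, 0.4, -3.8]
grip_width: 0.056
finger_force: 65.4
```

```bash
python3 -m creep '{"fingers":[1,1,1,1,1,1,1,1],"dp":[[0.08,-0.12,0],[0.2,-0.28,0],[0.32,-0.44,0],[0.44,-0.6,0],[0.54,-0.75,0],[0.64,-0.9,0],[0.71,-0.995,0],[0.71,-0.995,0]],"twist":[0,0,0,0,0,0,0,0]}'|sed -n '2p'
python3 -m creep '{"fingers":[1,1,1],"dp":[[0,0,0],[0,0,0],[0,0,0]],"twist":[0,0,0]}'
```

```text
tcp_pos: [0.4106, -0.2703, 0.2478]
time: 24.73
tcp_pos: [0.4161, -0.2642, 0.2485]
orientation: [[-1.0, -0.002, -0.001], [-0.002, 1.0, 0.001], [0.001, 0.001, -1.0]]
force: [0.3, -0.3, -3.3]
grip_width: 0.0558
finger_force: 65.4
```

```bash
python3 -m creep '{"fingers":[1,1,1,1,1,1,1,1],"dp":[[0,-0.005,0.1],[0,-0.005,0.25],[0,-0.005,0.45],[0,-0.005,0.65],[0,-0.005,0.8],[0,-0.005,0.86],[0,-0.005,0.89],[0,-0.005,0.89]],"twist":[0,0,0,0,0,0,0,0]}' |sed -n 2p
python3 -m creep '{"fingers":[1,1,1],"dp":[[0,0,0],[0,0,0],[0,0,0]],"twist":[0,0,0]}'
```

```text
tcp_pos: [0.4157, -0.2652, 0.07]
time: 25.65
tcp_pos: [0.4167, -0.2669, 0.0723]
orientation: [[-1.0, -0.0, 0.002], [-0.0, 1.0, -0.001], [-0.002, -0.001, -1.0]]
force: [-0.8, 0.2, -3.2]
grip_width: 0.0559
finger_force: 65.5
```

```bash
python3 -m creep '{"fingers":[1,1,1,1,0,0,0,0],"dp":[[0.004,0.004,0.01],[0.004,0.004,0.018],[0.004,0.004,0.02],[0.004,0.004,0.02],[0.004,0.004,0.02],[0.004,0.004,0.02],[0.004,0.004,0.02],[0.004,0.004,0.02]],"twist":[0,0,0,0,0,0,0,0]}'
python3 -m creep '{"fingers":[0,0,0,0,0,0,0,0],"dp":[[0,0,0],[0,0,0],[0,0,-0.15],[0,0,-0.35],[0,0,-0.55],[0,0,-0.75],[0,0,-0.95],[0,0,-0.95]],"twist":[0,0,0,0,0,0,0,0]}'|sed -n '1,3p'
python3 -c "
from h import *
i,W,c=grab('wrist','w10.png'); S=W.reshape(-1,3);print(env.get_obs()['tcp_pos'])
T=S[(abs(S[:,0]-.415)<.045)&(abs(S[:,1]+.266)<.045)&(S[:,2]>.076)&(S[:,2]<.1)]
print(len(T),T.mean(0),cv2.minEnclosingCircle(T[:,:2].astype(np.float32)),np.percentile(T[:,2],[5,95]))"
python3 -m creep '{"fingers":[0,0,0,0,0,0,0,0],"dp":[[-0.03,0.2,0],[-0.07,0.4,0],[-0.07,0.6,0],[-0.07,0.8,0],[-0.07,1,0],[-0.07,1,0],[-0.07,1,0],[-0.07,1,0]],"twist":[0,0,0,0,0,0,0,0]}'|sed -n 1,2p
python3 -m creep '{"fingers":[0,0],"dp":[[0,0,0],[0,0,0]],"twist":[0,0]}' |sed -n 2p
python3 -c "
from h import *
i,W,c=grab('wrist','w11.png'); S=W.reshape(-1,3);print(env.get_obs()['tcp_pos'])
T=S[(abs(S[:,0]-.4325)<.03)&(abs(S[:,1]+.062)<.03)&(S[:,2]>.125)&(S[:,2]<.14)]
print(len(T),T.mean(0),cv2.minEnclosingCircle(T[:,:2].astype(np.float32)))"
```

```text
time: 26.32
tcp_pos: [0.415, -0.2658, 0.0672]
orientation: [[-1.0, 0.0, 0.0], [0.0, 1.0, -0.0], [-0.0, -0.0, -1.0]]
force: [-0.2, 0.7, -1.0]
grip_width: 0.0855
finger_force: 0.0
time: 26.98
tcp_pos: [0.4176, -0.2673, 0.2645]
orientation: [[-1.0, 0.0, 0.01], [0.0, 1.0, -0.006], [-0.01, -0.006, -1.0]]
[ 0.41661672 -0.26673926  0.26121836]
2072 [ 0.41234264 -0.2653408   0.08420899] ((0.41324174404144287, -0.26543185114860535), 0.027892228215932846) [0.08265095 0.08569082]
time: 27.7
tcp_pos: [0.4286, -0.0661, 0.2565]
tcp_pos: [0.4287, -0.0671, 0.2567]
[ 0.42876955 -0.06700356  0.2567806 ]
551 [ 0.43180822 -0.06203317  0.12965253] ((0.4326799809932709, -0.0615730918943882), 0.012345385737717152)
```

```bash
python3 -m creep '{"fingers":[0,0,0,0,0,0,0,0],"dp":[[-0.018,0.025,0],[-0.018,0.025,0.2],[-0.018,0.025,0.4],[-0.018,0.025,0.58],[-0.018,0.025,0.72],[-0.018,0.025,0.8],[-0.018,0.025,0.83],[-0.018,0.025,0.83]],"twist":[0,0,0,0,0,0,0,0]}' | sed -n 2,4p
python3 -m creep '{"fingers":[1,1,1,1,1,1,1,1],"dp":[[0,0,0],[0,0,0],[0,0,0],[0,0,0],[0,0,0],[0,0,0],[0,0,0],[0,0,0]],"twist":[0,0,0,0,0,0,0,0]}'
python3 -m creep '{"fingers":[1,1,1,1,1,1,1,1],"dp":[[0,0,-0.1],[0,0,-0.25],[0,0,-0.45],[0,0,-0.65],[0,0,-0.8],[0,0,-0.85],[0,0,-0.85],[0,0,-0.85]],"twist":[0,0,0,0,0,0,0,0]}'
```

```text
tcp_pos: [0.4321, -0.0607, 0.0899]
orientation: [[-1.0, 0.0, -0.003], [0.0, 1.0, 0.0], [0.003, 0.0, -1.0]]
force: [-0.8, 0.4, -0.8]
time: 29.25
tcp_pos: [0.4339, -0.0609, 0.0928]
orientation: [[-1.0, 0.0, 0.004], [0.0, 1.0, -0.001], [-0.004, -0.001, -1.0]]
force: [-0.4, -0.9, 10.1]
grip_width: 0.045
finger_force: 59.6
time: 29.92
tcp_pos: [0.4322, -0.0608, 0.2614]
orientation: [[-1.0, 0.0, 0.001], [0.0, 1.0, -0.0], [-0.001, -0.0, -1.0]]
force: [0.1, -0.9, -3.9]
grip_width: 0.045
finger_force: 63.7
```

```bash
python3 -m creep '{"fingers":[1,1,1,1,1,1,1,1],"dp":[[-0.05,-0.12,0],[-0.1,-0.28,0],[-0.15,-0.44,0],[-0.2,-0.6,0],[-0.25,-0.75,0],[-0.3,-0.9,0],[-0.3,-1,0],[-0.3,-1,0]],"twist":[0,0,0,0,0,0,0,0]}'|sed -n '2p'
python3 -m creep '{"fingers":[1,1,1,1],"dp":[[0,-0.03,0],[0,-0.03,0],[0,-0.03,0],[0,-0.03,0]],"twist":[0,0,0,0]}'
python3 -c "
from h import *
i,W,c=grab('wrist','w12.png');print(env.get_obs()['tcp_pos'])"
```

```text
tcp_pos: [0.4908, -0.266, 0.2582]
time: 30.92
tcp_pos: [0.4924, -0.2655, 0.2607]
orientation: [[-1.0, -0.001, -0.001], [-0.001, 1.0, 0.001], [0.001, 0.001, -1.0]]
force: [0.1, -0.2, -3.4]
grip_width: 0.0448
finger_force: 63.7
[ 0.49255405 -0.26557201  0.26093917]
```

View pics/w12.png

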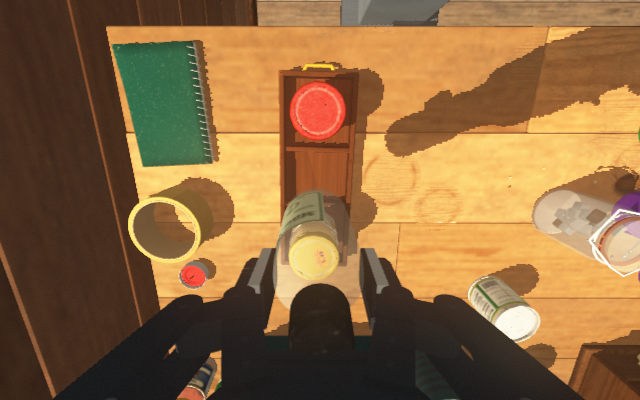

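The jam jar stands in the near compartment at (318,110) and the bottle hangs upright between the fingers. I lower it into the middle.

```bash
python3 -m creep '{"fingers":[1,1,1,1,1,1,1,1],"dp":[[0,-0.005,0.1],[0,-0.005,0.25],[0,-0.005,0.42],[0,-0.005,0.58],[0,-0.005,0.7],[0,-0.005,0.76],[0,-0.005,0.79],[0,-0.005,0.79]],"twist":[0,0,0,0,0,0,0,0]}' |sed -n 2p
python3 -m creep '{"fingers":[1,1,1],"dp":[[0,0,0],[0,0,0],[0,0,0]],"twist":[0,0,0]}'
```

```text
tcp_pos: [0.4922, -0.2669, 0.1021]
time: 31.88
tcp_pos: [0.4932, -0.268, 0.1044]
orientation: [[-1.0, 0.0, 0.002], [0.0, 1.0, -0.001], [-0.002, -0.001, -1.0]]
force: [-0.5, 0.4, -4.1]
grip_width: 0.0446
finger_force: 63.7
```

```bash
python3 -m creep '{"fingers":[1,1,1,1,0,0,0,0],"dp":[[0.004,0,0.012],[0.004,0,0.022],[0.004,0,0.026],[0.004,0,0.026],[0.004,0,0.026],[0.004,0,0.026],[0.004,0,0.026],[0.004,0,0.026]],"twist":[0,0,0,0,0,0,0,0]}'
python3 -m creep '{"fingers":[0,0,0,0,0,0,0,0],"dp":[[0,0,0],[0,0,0],[0,0,-0.15],[0,0,-0.35],[0,0,-0.55],[0,0,-0.7],[0,0,-0.8],[0,0,-0.8]],"twist":[0,0,0,0,0,0,0,0]}'|sed -n '1,3p'
python3 -m creep '{"fingers":[0,0,0,0,0,0],"dp":[[0,0.2,0],[0,0.4,0],[0,0.6,0],[0,0.8,0],[0,0.8,0],[0,0.8,0]],"twist":[0,0,0,0,0,0]}'|sed -n '1,3p'
python3 -c "
from h import *
i,W,c=grab('top','t13.png'); S=W.reshape(-1,3)
i2,W2,c2=grab('wrist','w13.png'); S2=W2.reshape(-1,3)
for n,x,y,h in [('honey',.568,-.269,.085),('jam',.413,-.265,.078),('bottle',.491,-.267,.13),('spice',.438,.283,.096),('shaker',.505,.272,.09),('tin',.672,-.011,.072),('clip',.542,.06,.116)]:
  for s in (S,S2):
    T=s[(np.hypot(s[:,0]-x,s[:,1]-y)<.04)&(s[:,2]>h-.004)&(s[:,2]<h+.016)]
    if len(T)>20: print(n,len(T),T.mean(0).round(4),np.round(cv2.minEnclosingCircle(T[:,:2].astype(np.float32))[0],4))"
```

```text
time: 32.55
tcp_pos: [0.4918, -0.2678, 0.0979]
orientation: [[-1.0, 0.0, 0.0], [0.0, 1.0, -0.0], [-0.0, -0.0, -1.0]]
force: [-1.0, -0.4, 0.0]
grip_width: 0.0854
finger_force: 0.0
time: 33.22
tcp_pos: [0.4935, -0.2686, 0.2628]
orientation: [[-1.0, 0.0, 0.007], [0.0, 1.0, -0.004], [-0.007, -0.004, -1.0]]
time: 33.72
tcp_pos: [0.4916, -0.105, 0.2574]
orientation: [[-1.0, -0.005, -0.001], [-0.005, 1.0, 0.001], [0.001, 0.001, -1.0]]
honey 2119 [ 0.5659 -0.2669  0.0906] [ 0.5687 -0.2688]
jam 2913 [ 0.4133 -0.2627  0.0839] [ 0.414  -0.2644]
bottle 729 [ 0.4901 -0.2662  0.1344] [ 0.4913 -0.2685]
spice 380 [0.4378 0.2809 0.101 ] [0.4373 0.2821]
shaker 191 [0.5034 0.2705 0.0918] [0.5032 0.2712]
tin 395 [ 0.6735 -0.0105  0.0697] [ 0.6727 -0.0102]
tin 1285 [ 0.674  -0.0102  0.07  ] [ 0.6739 -0.0089]
clip 541 [0.5432 0.06   0.1143] [0.5439 0.0608]
clip 2278 [0.5424 0.0596 0.1147] [0.5449 0.0624]
```

View pics/w13.png

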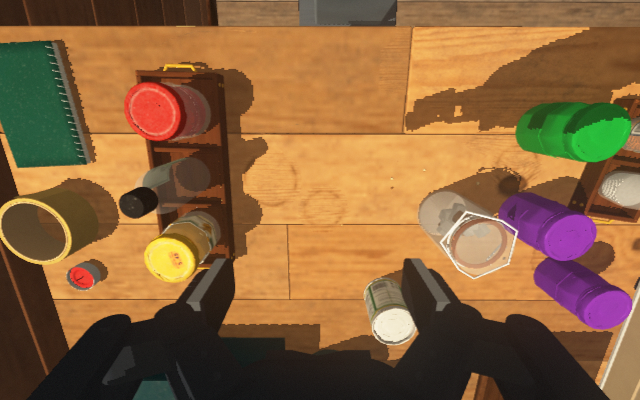

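The jam, bottle and honey stand in the long caddy at (154,110), (139,202) and (171,258). All five measure within about 4 mm of their compartment centres at floor height, and the tin and clip jar have not moved. Handing in.

```bash
python3 -c "
from workcell import env
print(env.close_job())"
```

```text
the job is handed in; nothing more can be done
None
```

I packed both caddies and handed the job in at about 34 s of the 128 s allowed: all five items stood upright within about 4 mm of their compartment centres, and the clip-top jar and tin had not moved; the judge returned no verdict.

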